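Set the telescopic lantern pole in its cradle, release it and hold it drawn out

ROBOT

A 7-joint arm with a two-finger parallel gripper is mounted at the origin on a cart in front of the work surface, level with it; the furniture and walls round the work are solid. World frame = base frame: x ahead of the robot, y to its left, z up, the work surface at z = 0. Lengths are in m, angles in rad, forces in N, time in s.
With the tool pointing down it reaches from about 0.425 to 0.925 m from the base axis. Payload 6.8 kg.
Tool frame: the origin (TCP) lies between the finger pads, 19 mm behind the fingertips; this is the grasp point; z points along the fingers, y is the line along which they close (so a half turn about z gives the same grasp; the last joint's range is limited). The gripper opens to 88 mm and grips with 3 to 60 N. Pads are 20 mm wide; open, the fingers measure 115 mm over their backs; the gripper's body (75 mm by 178 mm) begins 61 mm behind the grasp point.
Start: joints at [-1.34, 0.477, 0.022, 1.555, -0.011, 1.109, -0.083], TCP at [0.224, 0.637, 0.241] pointing down, gripper open.
Joint ranges: [-2.96, 2.96], [-0.34, 2.1], [-1.41, 1.46], [0.24, 2.44], [-1.37, 4.51], [0.17, 1.92], [-2.96, 2.96]. Speed limits (rad/s): [2.39, 2.39, 3.14, 3.14, 3.14, 3.14, 3.14].

INTERFACE

Orientations are given as a unit quaternion [x, y, z, w].
In Python, from bench import status, grab_frame, bot, nets gives the robot as it stands.
- The arm moves only by the tool step_arm, never from a script. Its argument "motion" is a list of rows, each a list of 6 numbers: the shift along the tool's x, y, z in m, then the turn, a rotation vector about the tool's x, y, z in rad. In form: [[x, y, z, wx, wy, wz], ...]. A call has 1 to 12 rows; each row shifts and turns the commanded pose from where the row before left it, along the tool's axes as they then stand; what a row does not reach is not made up. A row lasts 1/12 s, in which the tool goes at most 41.7 mm and 7.16 degrees, less where a joint would pass 70% of its speed; a pose out of reach is approached as far as the arm can. A call is refused whole if a number of a shift passes 0.0417 or a number of a turn 0.125, either way. A call with a gripper value outside its range is refused whole. "gripper" is the opening, from 0 (shut) to 1 (fully open), set as the call begins (left out, the last holds). The fingers move at their own pace and stop on an object; "squeeze" is the grip in N (left out, the last holds). Time passes only in rows, so rows that do not move let the fingers close. It gives the time, the measured TCP pose, the force, the opening and the grip force at its end, in the units of the state.
- status.observe(): the state, without advancing time (a new reading comes with each control period).
- grab_frame(name): name is "scene" or "top"; returns a dict with "img" (420x560x3 uint8, red, green, blue), "depth" (420x560 float32, m along the optical axis (not along the pixel's ray), 0 where there is no reading), "fx", "fy", "cx", "cy" (pixels), "extrinsics" (4x4, takes a point from camera to world coordinates). Camera axes: x right, y down, z forward; pixel columns grow to the right and rows downward; lengths in m; the calibration is good to about 2 mm. A picture is of the moment at which its call begins.
- bot.sign_off(): hands the job in; it is judged then, once.
Trained networks look in a picture, given as the dict that the camera call returned (one of the last four; its "shot" number tells which), for a name from the list of things; names that differ only in an ending like _2 or _b are one class to them, and where a whole thing is asked for, a point or a joint stands for the part that bears it (a point fixed in the world has none). Each returns a list of dicts, best first, with "confidence" (0 to 1); they miss things now and then, are a little off and sometimes report something else, mostly with a low value. They report only what shows in the picture. A call takes as long as a camera call.
- nets.recognise(name, picture): "xy" ([column, row] in pixels, amid what is visible of it).
- nets.spot_point(name, picture): "xy" ([column, row] in pixels: a listed point, or the origin of a listed thing).
The state is a dict: "t": time; "joint_positions": joint angles; "qvel": joint speeds; "joint_efforts": joint torques, N m; "tcp_pos": TCP position; "orientation": TCP orientation; "ft_force": force on the tool from outside, world axes, zero at the start; "moment": the same for the moment, N m; "grip_width": finger opening in m; "grasp_force": force on a finger pad.
Only numpy, scipy, OpenCV 4.12 (cv2) and the standard library are available. Lean on these libraries where they do the work, as an engineer would, in place of code of your own. Each camera call takes 0.05 s, during which the arm holds its last target. There are 200 camera calls.

TASK

Lay the small telescopic lantern pole level in the two-forked cradle, button upward, so that its square handle rests in the bottoms of both forks with one collar outside each fork, and let go of it. Then press its release button fully in and pull the tip grip straight out, past the first stop, to the second stop where the pole is fully extended; finish while still gripping the tip and holding the pole fully out against its spring, with the handle still lying in the cradle. Do not shift the glue stick, tape measure, thread spool or measuring cup that stand around.

Things in the scene. Friction and masses are not known exactly. Their poses are not given: they have to be found in the camera images.
- pole: loose telescopic pole, 0.3 kg, 176 mm long closed, lying button up. Origin: level of the collars' underside, below the handle's middle; x along it to the tip, z up. Along x, mm: square black collar 36x36 (-61..-51), square aluminium handle 24x24 (-51..51), like collar (51..61), round black tip grip, 18 thick (64..100 closed), wire hook to 116. Axis 18 mm above origin
- handle_mid (a point): point on the axis in the middle of the pole's handle, 18 mm above the pole's origin; axes as the pole's. Grip the handle here, across its 24 mm width
- button_top (a point): centre of the top of the round release button, 16 mm across, dark, on top of the handle 22 mm from its middle towards the tip; standing 10 mm above the handle's top face when out, and 4 mm when fully pressed. Moves with the button
- release (a joint): travel of the release button, m: 0 out (the pole is locked closed), 0.006 fully in. It has friction of about 4 N and no spring: it stays where it is pushed. A catch inside blocks the tip until the button is more than about 4 mm in
- tip_grip (a point): centre of the tip grip, on the pole's axis, 82 mm from the handle's middle when closed and 162 mm when fully extended; axes as the pole's; moves with the tip. The grip is 36 mm long and 18 mm thick
- tip_section (a joint): how far the thin tip section is drawn out of the middle section, m: 0 closed, 0.04 at its stop. It comes out first (spring about 1.6 N rising to 2.4 N); its end is the pole's first stop
- mid_section (a joint): how far the thicker middle section is out of the handle, m: 0 closed, 0.04 at its stop. It follows when the tip is pulled past the first stop (spring 4.4 N rising to 6 N); its end is the second stop, the pole then 80 mm longer in all. Both sections slide back by their springs when let go
- cradle: fixed; 110x76x12 mm plywood board with two steel forks, 10 mm thick, across its x axis at x = -40 and +40 mm (70 mm clear between, 90 mm over all). U slots 27 mm wide, floor 50 mm above the table, straight sides 14 mm high, flared lips to 76 mm high. Origin under the board's middle, x through both slots. Same both ways round: the tip may point either way
- cradle_seat (a point): point midway between the forks, 62 mm above the table, where handle_mid lies when seated; axes as the cradle's. The pole's collars (102 mm apart inside) leave it 6 mm of play each way along x; then a collar meets a fork and holds the pole against the pull
- glue_stick: bystander: upright white glue stick, 21 mm across, 89 mm tall; origin under its centre
- tape_measure: bystander: black pocket tape measure 61x73x28 mm lying flat; origin under its centre
- spool_cream: bystander: wooden spool of pale thread, 38 mm across, 42 mm tall; origin under its centre
- measuring_cup: bystander: small clear measuring cup, 54 mm across, 54 mm tall; origin under its centre

How it is judged:
By the outcome, as a careful person would: the job done as asked, in the order asked, and still so for the second after the job is handed in, while the arm keeps its last pose, push and grip.
It also fails if it takes over 56 s, if anything falls off the work surface, if the arm or the gripper's body presses on something with over 40 N, if the wrist force passes 120 N, or if a joint passes its speed limit or range.

## Working session

There is one attempt and no reset: what is moved stays moved. The work goes in short steps, Python scripts to look and compute and a tool call to move; the robot and the scene stay as the last step left them, time stands still between calls to the robot, and variables do not carry over. Pictures are saved under pics/ and viewed, at most 10 in all, crops included, and the job is handed in when it is done.

Besides the shell and the picture viewer there is one more tool, called after "Emit:" in YAML: its name, and indented under it one key for each argument. step_arm: Moves the arm, as the interface text tells. Its arguments: {"type":"object","properties":{"motion":{"type":"array"},"gripper":{"type":"number"},"squeeze":{"type":"number"}},"required":["motion"]}

```bash
mkdir -p pics; ls; cat > h.py <<'E'
import numpy as np, cv2
from bench import status, grab_frame, bot, nets
from scipy.spatial.transform import Rotation as R
def px2w(f,xy,z=None):
    d=np.array([(xy[0]-f["cx"])/f["fx"],(xy[1]-f["cy"])/f["fy"],1.0])
    T=np.array(f["extrinsics"])
    if z is None:
        c,r=int(round(xy[0])),int(round(xy[1]))
        p=f["depth"][r-1:r+2,c-1:c+2]; p=p[p>0]
        if len(p)==0: return None
        return T[:3,:3]@(d*np.median(p))+T[:3,3]
    v=T[:3,:3]@d; o=T[:3,3]
    return o+v*(z-o[2])/v[2]
def tri(f1,a,f2,b):
    def ray(f,xy):
        T=np.array(f["extrinsics"]);v=T[:3,:3]@np.array([(xy[0]-f["cx"])/f["fx"],(xy[1]-f["cy"])/f["fy"],1.0]);return T[:3,3],v/np.linalg.norm(v)
    o1,v1=ray(f1,a);o2,v2=ray(f2,b)
    s=np.linalg.lstsq(np.c_[v1,-v2],o2-o1,rcond=None)[0]
    p,q=o1+s[0]*v1,o2+s[1]*v2
    return (p+q)/2,np.linalg.norm(p-q)
def st():
    s=status.observe()
    print(s["t"],np.round(s["tcp_pos"],4),"rotvec mat",np.round(R.from_quat(s["orientation"]).as_matrix(),3).tolist(),"F",np.round(s["ft_force"],1),"w",s["grip_width"],"g",s["grasp_force"],"q",np.round(s["joint_positions"],3))
    return s
E
python3 - <<'E'
from h import *
st()
F={n:grab_frame(n) for n in("scene","top")}
for n,f in F.items():
    cv2.imwrite(f"pics/a_{n}.png",f["img"][:,:,::-1]); print(n,np.round(f["extrinsics"],3).tolist(),f["fx"],f["cx"],f["cy"])
for nm in["pole","handle_mid","button_top","tip_grip","cradle","cradle_seat","glue_stick","tape_measure","spool_cream","measuring_cup"]:
    b=[]
    for n,f in F.items():
        r=nets.spot_point(nm,f)[:2]
        for x in r: 
            w=px2w(f,x["xy"]); print(nm,n,np.round(x["xy"],1),round(x["confidence"],2),None if w is None else np.round(w,3))
        if r:b.append(r[0]["xy"])
    if len(b)==2:
        p,e=tri(F["scene"],b[0],F["top"],b[1]);print("   tri",np.round(p,4),round(e,4))
E
```

```text
pics
0.0 [0.2242 0.6361 0.2404] rotvec mat [[-0.943, 0.332, -0.0], [0.332, 0.943, -0.002], [-0.0, -0.002, -1.0]] F [ 0.2 -0.7 -0.6] w 0.08773150571770098 g 0.0 q [-1.34   0.478  0.022  1.556 -0.011  1.109 -0.083]
scene [[0.587, -0.351, 0.729, -0.103], [-0.809, -0.276, 0.519, -0.492], [0.019, -0.895, -0.446, 0.478], [0.0, 0.0, 0.0, 1.0]] 408.58185596152714 275.56549975081515 204.4013514906142
top [[0.018, -0.984, 0.177, 0.31], [-1.0, -0.016, 0.016, -0.039], [-0.013, -0.177, -0.984, 1.529], [0.0, 0.0, 0.0, 1.0]] 545.5315991170149 281.889717581801 202.4612360099099
pole scene [227.8 250.9] 0.66 [ 0.418 -0.003  0.016]
pole scene [257.1 254.8] 0.46 [ 0.431 -0.069  0.026]
pole top [268.8 258.5] 0.69 [0.423 0.019 0.032]
pole top [263.9 196.5] 0.19 [0.599 0.037 0.015]
   tri [0.429  0.0154 0.0022] 0.0119
handle_mid scene [221.6 245.6] 0.91 [0.418 0.014 0.022]
handle_mid top [270.  254.9] 0.55 [0.433 0.016 0.031]
   tri [0.4306 0.0194 0.0142] 0.0094
button_top scene [232.7 239.5] 0.38 [ 0.429 -0.008  0.04 ]
button_top top [274.  255.1] 0.41 [0.431 0.004 0.04 ]
   tri [0.4344 0.002  0.033 ] 0.
[... 547 characters left out ...]
98] 0.0035
glue_stick scene [383.4 297.7] 0.7 [ 0.48  -0.316  0.009]
glue_stick top [390.1 237. ] 0.44 [ 0.481 -0.304  0.085]
   tri [ 0.4894 -0.3164  0.0038] 0.0056
tape_measure scene [170.2 209.9] 0.75 [0.472 0.234 0.013]
tape_measure scene [382.3 298.5] 0.57 [ 0.479 -0.315  0.008]
tape_measure top [184.4 235.9] 0.74 [0.481 0.253 0.032]
   tri [ 0.4868  0.258  -0.0005] 0.0056
spool_cream scene [366.5 230.9] 0.82 [ 0.692 -0.187  0.003]
spool_cream top [338.3 158.1] 0.76 [ 0.706 -0.171  0.043]
   tri [ 0.7216 -0.1758 -0.0147] 0.0003
measuring_cup scene [401.3 266.9] 0.72 [ 0.584 -0.309  0.015]
measuring_cup top [382.5 193.6] 0.55 [ 0.613 -0.298  0.012]
   tri [ 0.6164 -0.3011 -0.007 ] 0.0006
```

```bash
python3 - <<'E'
import cv2
a=cv2.imread("pics/a_scene.png")[150:320,140:420];b=cv2.imread("pics/a_top.png")[140:300,170:410]
cv2.imwrite("pics/a_s2.png",cv2.resize(a,None,fx=2.8,fy=2.8,interpolation=2));cv2.imwrite("pics/a_t2.png",cv2.resize(b,None,fx=3.3,fy=3.3,interpolation=2))
E
```

```text
(no output)
```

View pics/a_s2.png

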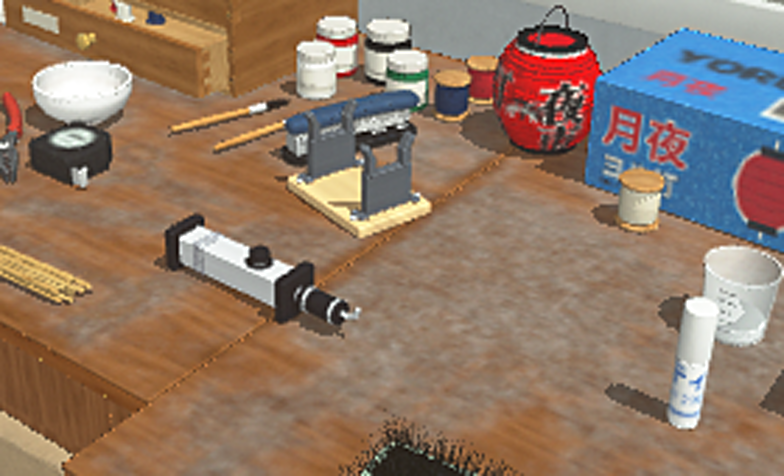

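View pics/a_t2.png

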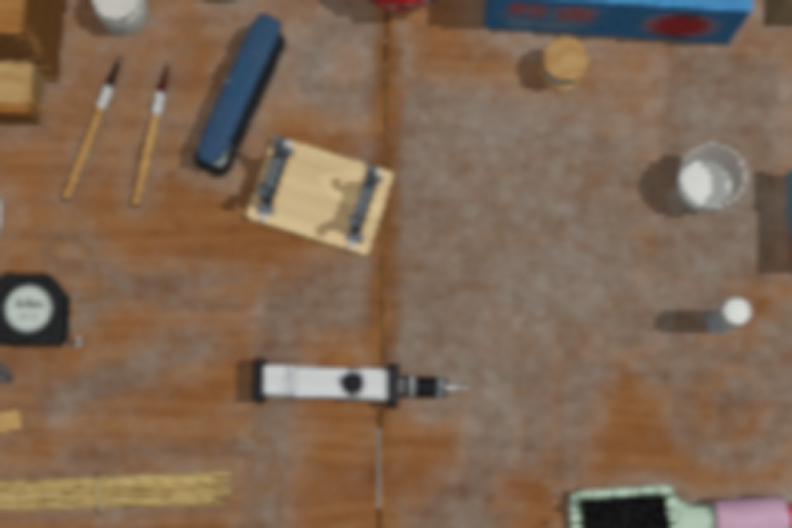

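The scene crop shows the pole lying button up, its tip pointing to −y. The cradle stands beyond it with its slots roughly along y, tilted. In the full top image the button is near (276,256), and the forks are near (253,194) and (280,203).

```bash
cat > meas.py <<'E'
from h import *
def cloud(f):
    v,u=np.mgrid[0:420,0:560];d=f["depth"];T=np.array(f["extrinsics"])
    P=np.stack([(u-f["cx"])/f["fx"]*d,(v-f["cy"])/f["fy"]*d,d],-1)@T[:3,:3].T+T[:3,3]
    P[d<=0]=np.nan
    return P
def box(P,x0,x1,y0,y1,z0,z1):
    return (P[...,0]>x0)&(P[...,0]<x1)&(P[...,1]>y0)&(P[...,1]<y1)&(P[...,2]>z0)&(P[...,2]<z1)
if __name__=="__main__":
    for n in("top","scene"):
        f=grab_frame(n);P=cloud(f);g=f["img"].astype(float);br=g.min(-1)
        print(n,"table z",np.nanmedian(P[box(P,.45,.55,-.2,-.1,-.02,.02)][:,2]))
        m=box(P,.38,.48,-.05,.09,.015,.05)
        m2=m&(br>120); Q=P[m2]; c=Q.mean(0); mr=cv2.minAreaRect((Q[:,:2]*1000).astype(np.float32))
        print(" handle",m2.sum(),np.round(c,4),"rect",mr,"z",np.round(np.percentile(Q[:,2],[10,50,90]),4))
        Q=P[m&(br<60)]; mr=cv2.minAreaRect((Q[:,:2]*1000).astype(np.float32)); print(" dark",mr)
        k=m&(P[...,2]>.035);print(" high",k.sum(),np.round(P[k].mean(0),4) if k.any() else "")
        k=box(P,.53,.67,-.05,.1,.025,.085);Q=P[k]
        _,lab,cen=cv2.kmeans((Q[:,:2]).astype(np.float32),2,None,(3,50,1e-6),5,cv2.KMEANS_PP_CENTERS)
        for i in(0,1):
            q=Q[lab[:,0]==i];print(" fork",len(q),np.round(q.mean(0),4),cv2.minAreaRect((q[:,:2]*1000).astype(np.float32)),"zmax",q[:,2].max())
        k=box(P,.52,.68,-.06,.12,.006,.018);Q=P[k];print(" board",k.sum(),cv2.minAreaRect((Q[:,:2]*1000).astype(np.float32)),np.median(Q[:,2]))
E
python3 meas.py
```

```text
top table z 0.0012366932714609202
 handle 298 [0.4309 0.0236 0.0308] rect ((431.11163330078125, 19.87003517150879), (102.73284149169922, 24.46076011657715), 88.35050964355469) z [0.0262 0.031  0.035 ]
 dark ((431.07000732421875, 18.551265716552734), (127.4839859008789, 35.203208923339844), 88.73656463623047)
 high 124 [0.4312 0.0186 0.0382]
 fork 109 [0.6117 0.0718 0.0544] ((626.372802734375, 75.50054168701172), (93.2593994140625, 31.59261703491211), 15.425812721252441) zmax 0.08243727801632628
 fork 88 [ 0.5821 -0.0084  0.0572] ((581.951416015625, -8.41966438293457), (11.24891471862793, 51.75053405761719), 74.18260955810547) zmax 0.08158414693979532
 board 1028 ((600.17578125, 30.112319946289062), (179.77012634277344, 158.45166015625), 89.4151611328125) 0.011911987589824813
scene table z -0.0010544709417129872
 handle 403 [0.4241 0.0192 0.0258] rect ((428.5170593261719, 11.57900619506836), (112.68132019042969, 26.755802154541016), 87.60531616210938) z [0.0186 0.0279 0.0297]
 dark ((428.69366455078125, 12.970531463623047), (126.04664611816406, 35.65985870361328), 89.01600646972656)
 high 55 [ 0.4283 -0.0035  0.0372]
 fork 285 [ 0.5778 -0.0141  0.0469] ((579.5084838867188, -13.398599624633789), (13.982586860656738, 50.94463348388672), 69.8434829711914) zmax 0.07570837319985085
 fork 295 [0.6067 0.0666 0.0451] ((625.8624267578125, 74.30333709716797), (93.2325668334961, 37.92897033691406), 21.802322387695312) zmax 0.07518264762817611
 board 592 ((601.4906616210938, 42.566925048828125), (162.04067993164062, 96.15792846679688), 59.43366241455078) 0.010854073632468209
```

```bash
cat > plan.py <<'E'
from h import *
def plan(target,yaw_y=None,n=None,dec=4,polar=False,s=None):
    """rows from present pose to target (world), tool down, tool y at world angle yaw_y (deg)"""
    s=s or st(); p=np.array(s["tcp_pos"]);M=R.from_quat(s["orientation"])
    t=np.array(target)
    G=M
    if yaw_y is not None:
        a=np.radians(yaw_y);y=np.array([np.cos(a),np.sin(a),0]);z=np.array([0,0,-1.]);G=R.from_matrix(np.c_[np.cross(y,z),y,z])
    rv=(M.inv()*G).as_rotvec()
    L=np.linalg.norm(t-p)
    n=n or int(max(np.ceil(L/.036),np.ceil(np.linalg.norm(rv)/.11),1))
    rows=[];cur=p
    for i in range(1,n+1):
        w=i/n
        if polar:
            r=(1-w)*np.hypot(*p[:2])+w*np.hypot(*t[:2]);a=(1-w)*np.arctan2(p[1],p[0])+w*np.arctan2(t[1],t[0]);q=np.array([r*np.cos(a),r*np.sin(a),(1-w)*p[2]+w*t[2]])
        else:q=(1-w)*p+w*t
        Rc=M*R.from_rotvec(rv*(i-1)/n)
        d=np.round(Rc.inv().apply(q-cur),dec);cur=cur+Rc.apply(d)
        rows.append(d.tolist()+np.round(rv/n,4).tolist())
    print(n,"rows",[[float(x) for x in r] for r in rows])
E
python3 - <<'E'
from meas import *; from plan import plan
for n in("top","scene"):
    f=grab_frame(n);P=cloud(f)
    k=box(P,.53,.67,-.05,.12,.035,.09);Q=P[k][:,:2]
    u=np.array([np.cos(np.radians(74.2)),np.sin(np.radians(74.2))]);w=np.array([u[1],-u[0]])
    c=np.array([.594,.031]);a=(Q-c)@u;b=(Q-c)@w
    C=[]
    for sg in(-1,1):
        m=(abs(a-sg*40)<1e9)&(np.sign(a)==sg)&(abs(a)<.055)&(abs(b)<.04)
        r=cv2.minAreaRect((Q[m]*1000).astype(np.float32));C.append(r[0]);print(n,m.sum(),r,"a",np.round(np.percentile(a[m],[5,50,95]),4),"b",np.round(np.percentile(b[m],[2,50,98]),4))
    d=np.subtract(C[1],C[0]);print(" mid",np.add(*map(np.array,C))/2,"ang",np.degrees(np.arctan2(d[1],d[0])),np.linalg.norm(d))
plan([.4305,.0185,.15],-1.5,polar=True,n=20)
E
```

```text
top 82 ((582.507080078125, -7.9513397216796875), (10.160856246948242, 51.82822036743164), 73.89720153808594) a [-0.0455 -0.0411 -0.0358] b [-0.0254  0.0013  0.0234]
top 86 ((605.1602172851562, 68.26806640625), (10.017595291137695, 52.684410095214844), 73.22891235351562) a [0.0345 0.0383 0.0436] b [-0.0238  0.0021  0.0246]
 mid [593.83364868  30.15836334] ang 73.44754675682202 79.51454266871481
scene 221 ((578.8199462890625, -12.383355140686035), (12.931241989135742, 49.256370544433594), 71.91905212402344) a [-0.0507 -0.0485 -0.0418] b [-0.0261 -0.0023  0.0202]
scene 197 ((603.5709838867188, 63.916378021240234), (12.439774513244629, 53.625709533691406), 73.01758575439453) a [0.0291 0.0316 0.0383] b [-0.0241 -0.004   0.0218]
 mid [591.19546509  25.76651144] ang 72.02734195243313 80.21385879473537
1.3 [0.2243 0.6366 0.2413] rotvec mat [[-0.943, 0.332, -0.0], [0.332, 0.943, 0.0], [0.0, -0.0, -1.0]] F [-0.5 -0.1  0.1] w 0.08800208927052143 g 0.0 q [-1.34   0.477  0.022  1.555 -0.012  1.109 -0.083]
20 rows [[-0.0394, -0.0134, 0.0046, -0.0, -0.0, 0.0629], [-0.0387, -0.0132, 0.0045, -0.0, -0
[... 173 characters left out ...]
 0.0046, -0.0, -0.0, 0.0629], [-0.0353, -0.0125, 0.0046, -0.0, -0.0, 0.0629], [-0.0346, -0.0124, 0.0045, -0.0, -0.0, 0.0629], [-0.034, -0.0123, 0.0046, -0.0, -0.0, 0.0629], [-0.0332, -0.0121, 0.0046, -0.0, -0.0, 0.0629], [-0.0326, -0.0121, 0.0045, -0.0, -0.0, 0.0629], [-0.0319, -0.0119, 0.0046, -0.0, -0.0, 0.0629], [-0.0312, -0.0119, 0.0046, -0.0, -0.0, 0.0629], [-0.0305, -0.0117, 0.0045, -0.0, -0.0, 0.0629], [-0.0298, -0.0116, 0.0046, -0.0, -0.0, 0.0629], [-0.0291, -0.0116, 0.0046, -0.0, -0.0, 0.0629], [-0.0285, -0.0115, 0.0045, -0.0, -0.0, 0.0629], [-0.0278, -0.0114, 0.0046, -0.0, -0.0, 0.0629], [-0.0271, -0.0113, 0.0046, -0.0, -0.0, 0.0629], [-0.0264, -0.0113, 0.0045, -0.0, -0.0, 0.0629]]
```

Emit:
step_arm:
  motion:
    - [-0.0394,-0.0134,0.0046,0,0,0.063]
    - [-0.0387,-0.0132,0.0046,0,0,0.063]
    - [-0.038,-0.0131,0.0046,0,0,0.063]
    - [-0.0374,-0.0129,0.0046,0,0,0.063]
    - [-0.0366,-0.0128,0.0046,0,0,0.063]
    - [-0.036,-0.0126,0.0046,0,0,0.063]
    - [-0.0353,-0.0125,0.0046,0,0,0.063]
    - [-0.0346,-0.0124,0.0046,0,0,0.063]
    - [-0.034,-0.0123,0.0046,0,0,0.063]
    - [-0.0332,-0.0121,0.0046,0,0,0.063]
  gripper: 1

```text
t: 2.13
tcp_pos: [0.4451, 0.3274, 0.1954]
orientation: [0.467, 0.884, 0.0, 0.0]
ft_force: [0.7, 0.3, 0.1]
grip_width: 0.0876
grasp_force: 0.0
```

Emit:
step_arm:
  motion:
    - [-0.0326,-0.0121,0.0046,0,0,0.063]
    - [-0.0319,-0.0119,0.0046,0,0,0.063]
    - [-0.0312,-0.0119,0.0046,0,0,0.063]
    - [-0.0305,-0.0117,0.0046,0,0,0.063]
    - [-0.0298,-0.0116,0.0046,0,0,0.063]
    - [-0.0291,-0.0116,0.0046,0,0,0.063]
    - [-0.0285,-0.0115,0.0046,0,0,0.063]
    - [-0.0278,-0.0114,0.0046,0,0,0.063]
    - [-0.0271,-0.0113,0.0046,0,0,0.063]
    - [-0.0264,-0.0113,0.0046,0,0,0.063]
    - [0,0,0,0,0,0]

```text
t: 3.05
tcp_pos: [0.427, 0.0136, 0.1487]
orientation: [0.72, 0.694, -0.001, -0.001]
ft_force: [0.6, 0.2, 0.8]
grip_width: 0.0881
grasp_force: 0.0
```

```bash
python3 - <<'E'
from plan import *
plan([.4305,.0185,.023],-1.5)
E
```

```text
3.05 [0.427  0.0136 0.1487] rotvec mat [[0.038, 0.999, -0.003], [0.999, -0.038, -0.001], [-0.001, -0.003, -1.0]] F [0.6 0.2 0.8] w 0.08812757697175058 g 0.0 q [-0.613  0.213  0.494  2.236 -0.15   0.726 -0.053]
4 rows [[0.0013, 0.0009, 0.0314, -0.0007, 0.0003, -0.0029], [0.0013, 0.0009, 0.0314, -0.0007, 0.0003, -0.0029], [0.0012, 0.0009, 0.0315, -0.0007, 0.0003, -0.0029], [0.0013, 0.0009, 0.0314, -0.0007, 0.0003, -0.0029]]
```

Emit:
step_arm:
  motion:
    - [0.0015,0.001,0.025,0,0,-0.006]
    - [0.0015,0.001,0.025,0,0,-0.006]
    - [0.001,0.001,0.025,0,0,0]
    - [0.001,0.0005,0.025,0,0,0]
    - [0,0,0.02,0,0,0]
    - [0,0,0.0055,0,0,0]
    - [0,0,0,0,0,0]

```text
t: 3.63
tcp_pos: [0.4328, 0.0236, 0.0229]
orientation: [0.713, 0.702, -0.001, -0.001]
ft_force: [0.3, 0.5, 0.9]
grip_width: 0.0875
grasp_force: 0.0
```

```bash
python3 - <<'E'
from plan import *
st()
F={n:grab_frame(n) for n in("scene","top")}
a=F["scene"]["img"][150:310,130:370,::-1];b=F["top"]["img"][170:290,200:380,::-1]
cv2.imwrite("pics/b.png",np.hstack([cv2.resize(a,(480,320)),cv2.resize(b,(320,320))[:, :]]))
E
```

```text
3.6333 [0.4328 0.0236 0.0229] rotvec mat [[0.015, 1.0, -0.003], [1.0, -0.015, -0.0], [-0.0, -0.003, -1.0]] F [0.3 0.5 0.9] w 0.08752822800779284 g 0.0 q [-0.468  0.483  0.325  2.287 -0.371  0.422  0.148]
```

View pics/b.png

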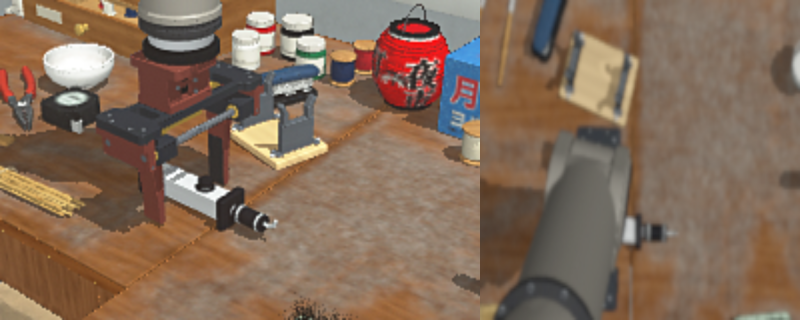

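The open fingers straddle the handle at crop (155,195), somewhat behind its middle. I'll shift 4.5 mm toward the tip and close.

Emit:
step_arm:
  motion:
    - [-0.0045,-0.0015,0,0,0,0]
    - [0,0,0,0,0,0]
    - [0,0,0,0,0,0]

```text
t: 3.98
tcp_pos: [0.4323, 0.0189, 0.0248]
orientation: [0.713, 0.701, 0.001, 0.0]
ft_force: [1.1, -0.2, -0.3]
grip_width: 0.0877
grasp_force: 0.0
```

Emit:
step_arm:
  motion:
    - [0,0,0,0,0,0]
    - [0,0,0,0,0,0]
    - [0,0,0,0,0,0]
    - [0,0,0,0,0,0]
    - [0,0,0,0,0,0]
    - [0,0,0,0,0,0]
    - [0,0,0,0,0,0]
    - [0,0,0,0,0,0]
  gripper: 0
  squeeze: 35

```text
t: 4.65
tcp_pos: [0.4318, 0.019, 0.0238]
orientation: [0.713, 0.701, -0.0, -0.0]
ft_force: [0.1, 0.1, -0.5]
grip_width: 0.038
grasp_force: 0.0
```

Emit:
step_arm:
  motion:
    - [0,0,0,0,0,0]
    - [0,0,0,0,0,0]
    - [0,0,0,0,0,0]
    - [0,0,0,0,0,0]
    - [0,0,0,0,0,0]
    - [0,0,0,0,0,0]

```text
t: 5.15
tcp_pos: [0.4316, 0.019, 0.0238]
orientation: [0.713, 0.701, -0.0, -0.0]
ft_force: [-1.0, -0.4, 0.2]
grip_width: 0.0236
grasp_force: 35.0
```

Emit:
step_arm:
  motion:
    - [0,0,-0.02,0,0,0]
    - [0,0,-0.03,0,0,0]
    - [0,0,-0.03,0,0,0]
    - [0,0,-0.03,0,0,0]
    - [0,0,0,0,0,0]
    - [0,0,0,0,0,0]

```text
t: 5.65
tcp_pos: [0.4326, 0.0195, 0.1347]
orientation: [0.713, 0.702, 0.002, 0.001]
ft_force: [0.5, -0.5, -3.1]
grip_width: 0.0242
grasp_force: 35.0
```

```bash
python3 - <<'E'
from plan import *
s=st()
F={n:grab_frame(n) for n in("scene","top")}
for nm in["handle_mid","button_top","tip_grip"]:
    b=[]
    for n,f in F.items():
        r=nets.spot_point(nm,f)[:1]
        for x in r: 
            w=px2w(f,x["xy"]); print(nm,n,np.round(x["xy"],1),round(x["confidence"],2),None if w is None else np.round(w,3))
        if r:b.append(r[0]["xy"])
    if len(b)==2:
        p,e=tri(F["scene"],b[0],F["top"],b[1]);print("   tri",np.round(p,4),round(e,4))
a=F["scene"]["img"][130:290,150:390,::-1];cv2.imwrite("pics/c.png",cv2.resize(a,(780,520)))
plan([.5935,.030,.15],-16.7,s=s)
E
```

```text
5.65 [0.4326 0.0195 0.1347] rotvec mat [[0.015, 1.0, 0.003], [1.0, -0.015, 0.002], [0.002, 0.003, -1.0]] F [ 0.5 -0.5 -3.1] w 0.0242081632739726 g 34.995344281196594 q [-0.62   0.249  0.497  2.239 -0.188  0.688 -0.005]
handle_mid scene [221.  197.4] 0.95 [0.415 0.007 0.136]
button_top scene [231.9 189.7] 0.42 [ 0.434 -0.006  0.149]
button_top top [388. 236.] 0.53 [ 0.485 -0.301  0.073]
   tri [ 0.3829 -0.1937  0.2504] 0.216
tip_grip scene [258.1 207.4] 0.66 [ 0.427 -0.075  0.135]
tip_grip top [266.4 195.2] 0.72 [0.602 0.03  0.015]
   tri [0.5903 0.038  0.0357] 0.0239
5 rows [[0.0026, 0.0321, -0.003, 0.0006, -0.0004, 0.0552], [0.0044, 0.032, -0.0029, 0.0006, -0.0004, 0.0552], [0.0061, 0.0317, -0.003, 0.0006, -0.0004, 0.0552], [0.0078, 0.0312, -0.003, 0.0006, -0.0004, 0.0552], [0.0096, 0.0308, -0.0031, 0.0006, -0.0004, 0.0552]]
```

View pics/c.png

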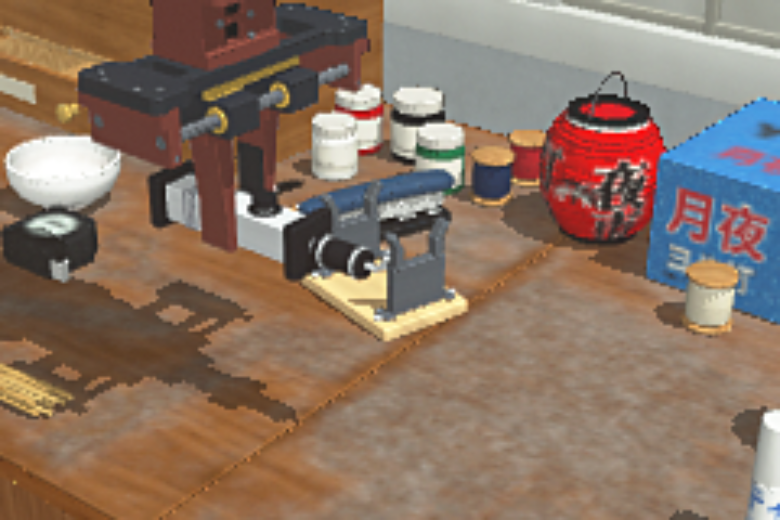

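The pole is held level and button up. The finger sits at the handle's middle once parallax is allowed for. Moving over the cradle.

Emit:
step_arm:
  motion:
    - [0.0026,0.0321,-0.003,0,0,0.0552]
    - [0.0044,0.032,-0.003,0,0,0.0552]
    - [0.0061,0.0317,-0.003,0,0,0.0552]
    - [0.0078,0.0312,-0.003,0,0,0.0552]
    - [0.0096,0.0308,-0.003,0,0,0.0552]
    - [0,0,0,0,0,0]
    - [0,0,0,0,0,0]
    - [0,0,0,0,0,0]

```text
t: 6.72
tcp_pos: [0.5916, 0.0291, 0.1478]
orientation: [0.802, 0.597, -0.001, -0.0]
ft_force: [0.8, 0.1, -3.4]
grip_width: 0.0238
grasp_force: 35.0
```

```bash
python3 - <<'E'
from meas import *
s=st();t=np.array(s["tcp_pos"])
f=grab_frame("scene")
for nm in["handle_mid","button_top","tip_grip","cradle_seat"]:
    for x in nets.spot_point(nm,f)[:1]:
        z={"handle_mid":t[2]-.0058,"tip_grip":t[2]-.0058,"button_top":t[2]+.0162,"cradle_seat":.062}[nm]
        w=px2w(f,x["xy"],z);e=R.from_quat(s["orientation"]).inv().apply(w-t); print(nm,np.round(x["xy"],1),round(x["confidence"],2),np.round(w,4),"in tool",np.round(e,4))
g=grab_frame("top")
for x in nets.spot_point("cradle_seat",g)[:1]: print(x,px2w(g,x["xy"],.062))
for n in("scene","top"):
  for x in nets.spot_point("cradle",f if n=="scene" else g)[:1]: print(n,x,px2w(f if n=="scene" else g,x["xy"],0))
a=f["img"][110:270,190:400,::-1];cv2.imwrite("pics/d.png",cv2.resize(a,(787,600)))
E
```

```text
6.7167 [0.5916 0.0291 0.1478] rotvec mat [[0.288, 0.958, -0.002], [0.958, -0.288, -0.001], [-0.001, -0.002, -1.0]] F [ 0.8  0.1 -3.4] w 0.02377633576899482 g 34.9953031539917 q [-0.555  0.494  0.532  1.87  -0.321  0.866 -0.155]
handle_mid [267.8 220.4] 0.69 [ 0.3882 -0.1269  0.142 ] in tool [-0.2078 -0.1499  0.0064]
button_top [273.3 159.9] 0.45 [0.5848 0.0062 0.164 ] in tool [-0.0239  0.0001 -0.0162]
tip_grip [399.6 266.2] 0.72 [ 0.3954 -0.3571  0.142 ] in tool [-0.4263 -0.0768  0.0065]
cradle_seat [267.3 197. ] 0.84 [0.5964 0.0302 0.062 ] in tool [0.0026 0.0044 0.0858]
{'xy': [267.4, 195.8], 'confidence': 0.68} [0.59162948 0.02508972 0.062     ]
scene {'xy': [265.8, 219.4], 'confidence': 0.7} [0.59686246 0.03443773 0.        ]
top {'xy': [266.0, 198.0], 'confidence': 0.68} [0.59709271 0.03166206 0.        ]
```

View pics/d.png

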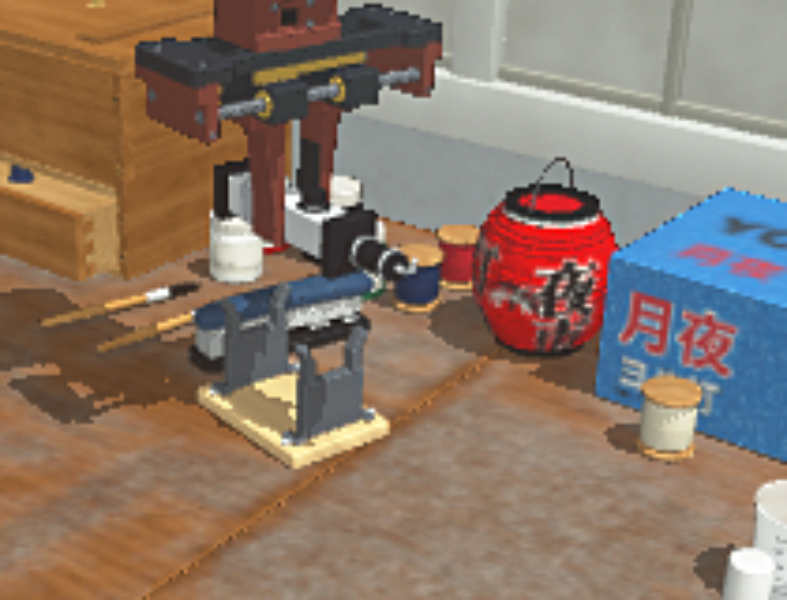

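Emit:
step_arm:
  motion:
    - [0.003,0.0025,0.012,0,0,0]
    - [0,0,0.015,0,0,0]
    - [0,0,0.015,0,0,0]
    - [0,0,0.01,0,0,0]
    - [0,0,0,0,0,0]
    - [0,0,0,0,0,0]

```text
t: 7.67
tcp_pos: [0.5956, 0.0315, 0.0961]
orientation: [0.802, 0.597, -0.001, -0.0]
ft_force: [-0.3, -0.1, -3.1]
grip_width: 0.0238
grasp_force: 35.0
```

```bash
python3 - <<'E'
from h import *
s=st()
f=grab_frame("scene")
a=f["img"][150:250,220:340,::-1];cv2.imwrite("pics/e.png",cv2.resize(a,(720,600),interpolation=cv2.INTER_CUBIC))
E
```

```text
7.6667 [0.5956 0.0315 0.0961] rotvec mat [[0.288, 0.958, -0.001], [0.958, -0.288, -0.0], [-0.001, -0.001, -1.0]] F [-0.3 -0.1 -3.1] w 0.023827740810478466 g 34.99535322189331 q [-0.522  0.569  0.49   1.891 -0.371  0.774 -0.119]
```

View pics/e.png

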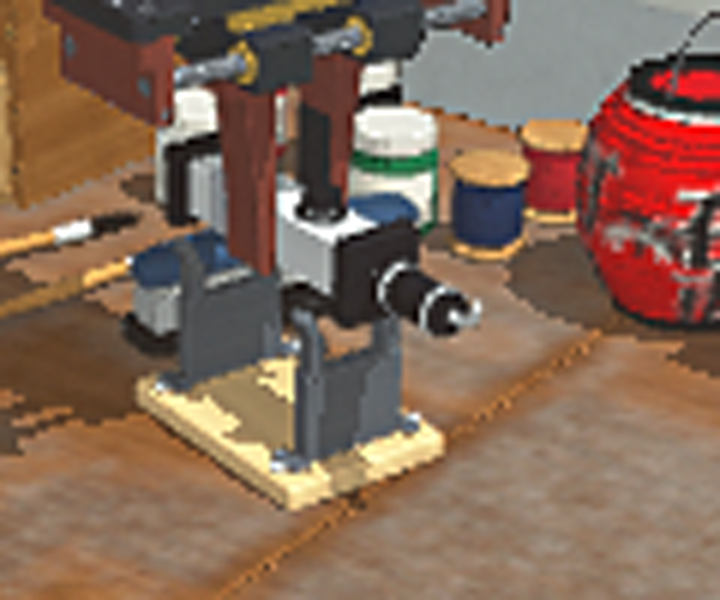

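The pole is aligned over the slots: the near fork's slot centre is at crop (348,330), with the handle above it. Descending.

Emit:
step_arm:
  motion:
    - [0,-0.0005,0.005,0,0,0]
    - [0,0,0.005,0,0,0]
    - [0,0,0.005,0,0,0]
    - [0,0,0,0,0,0]
    - [0,0,0,0,0,0]

```text
t: 8.13
tcp_pos: [0.5952, 0.0317, 0.0815]
orientation: [0.802, 0.597, -0.0, -0.0]
ft_force: [-0.3, -0.5, -2.7]
grip_width: 0.0235
grasp_force: 35.0
```

Emit:
step_arm:
  motion:
    - [0,0,0.004,0,0,0]
    - [0,0,0.003,0,0,0]
    - [0,0,0.003,0,0,0]
    - [0,0,0,0,0,0]
    - [0,0,0,0,0,0]

```text
t: 8.55
tcp_pos: [0.5954, 0.0316, 0.0717]
orientation: [0.802, 0.597, -0.0, -0.0]
ft_force: [-0.3, -0.6, -3.6]
grip_width: 0.0237
grasp_force: 35.0
```

Emit:
step_arm:
  motion:
    - [0,0,0.002,0,0,0]
    - [0,0,0.0015,0,0,0]
    - [0,0,0.001,0,0,0]
    - [0,0,0,0,0,0]
    - [0,0,0,0,0,0]

```text
t: 8.97
tcp_pos: [0.5956, 0.0317, 0.0679]
orientation: [0.802, 0.597, 0.0, -0.0]
ft_force: [-3.3, 0.2, 3.8]
grip_width: 0.0239
grasp_force: 35.0
```

Emit:
step_arm:
  motion:
    - [0,0,0,0,0,0]
    - [0,0,0,0,0,0]
    - [0,0,0,0,0,0]
    - [0,0,0,0,0,0]
    - [0,0,0,0,0,0]
    - [0,0,0,0,0,0]
  gripper: 0.8

```text
t: 9.47
tcp_pos: [0.5956, 0.0316, 0.0673]
orientation: [0.802, 0.597, 0.0, 0.0]
ft_force: [0.8, 0.3, -0.2]
grip_width: 0.0604
grasp_force: 0.0
```

Emit:
step_arm:
  motion:
    - [0,0,-0.01,0,0,0]
    - [0,0,-0.03,0,0,0]
    - [0,0,-0.03,0,0,0]
    - [0,0,-0.012,0,0,0]
    - [0,0,0,0,0,0]
    - [0,0,0,0,0,0]

```text
t: 9.97
tcp_pos: [0.5957, 0.0319, 0.1499]
orientation: [0.802, 0.597, 0.001, 0.0]
ft_force: [0.3, 0.3, -1.2]
grip_width: 0.07
grasp_force: 0.0
```

Emit:
step_arm:
  motion:
    - [0,0,0,0,0,0]
    - [0,0,0,0,0,0]
    - [0,0,0,0,0,0]
    - [0,0,0,0,0,0]
    - [0,0,0,0,0,0]
    - [0,0,0,0,0,0]
    - [0,0,0,0,0,0]
    - [0,0,0,0,0,0]
    - [0,0,0,0,0,0]
    - [0,0,0,0,0,0]
  gripper: 0

```text
t: 10.8
tcp_pos: [0.5955, 0.0317, 0.1494]
orientation: [0.802, 0.597, 0.0, 0.0]
ft_force: [0.2, -0.3, 0.2]
grip_width: 0.0071
grasp_force: 0.0
```

```bash
python3 - <<'E'
from meas import *
s=st();t=np.array(s["tcp_pos"]);M=R.from_quat(s["orientation"])
F={n:grab_frame(n) for n in("scene","top")}
for n,f in F.items():
  for nm,z in[("handle_mid",.062),("button_top",.084),("tip_grip",.062),("cradle_seat",.062)]:
    for x in nets.spot_point(nm,f)[:1]:
        w=px2w(f,x["xy"],z);print(n,nm,np.round(x["xy"],1),round(x["confidence"],2),np.round(w,4),"in tool",np.round(M.inv().apply(w-t),4))
a=F["scene"]["img"][150:250,220:340,::-1];cv2.imwrite("pics/f.png",cv2.resize(a,(720,600),interpolation=cv2.INTER_CUBIC))
E
```

```text
10.8 [0.5955 0.0317 0.1494] rotvec mat [[0.288, 0.958, 0.0], [0.958, -0.288, 0.0], [0.0, 0.0, -1.0]] F [ 0.2 -0.3  0.2] w 0.0070567785045853905 g 0.0 q [-0.558  0.497  0.534  1.861 -0.323  0.87  -0.158]
scene handle_mid [269.1 196.8] 0.71 [0.5999 0.0275 0.062 ] in tool [-0.0027  0.0054  0.0874]
scene button_top [274.7 192.9] 0.36 [0.5873 0.0024 0.084 ] in tool [-0.0304  0.0006  0.0654]
scene tip_grip [290.3 210.6] 0.55 [ 0.572  -0.0521  0.062 ] in tool [-0.087   0.0016  0.0874]
scene cradle_seat [265.  200.1] 0.87 [0.5796 0.0243 0.062 ] in tool [-0.0116 -0.0131  0.0874]
top handle_mid [265.7 194.7] 0.72 [0.5946 0.0298 0.062 ] in tool [-0.002  -0.0003  0.0874]
top tip_grip [292.5 204.1] 0.43 [ 0.5696 -0.044   0.062 ] in tool [-0.0799 -0.003   0.0874]
top cradle_seat [264.6 192.9] 0.63 [0.5996 0.033  0.062 ] in tool [0.0024 0.0035 0.0874]
```

View pics/f.png

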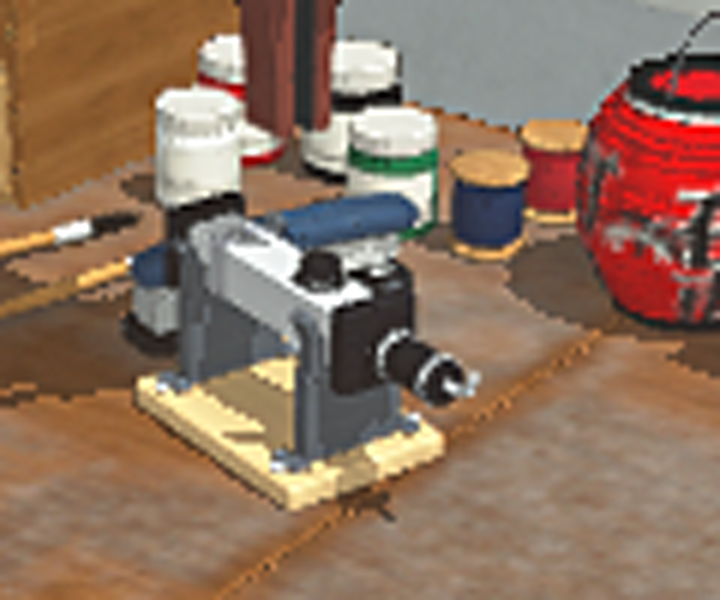

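The pole is seated in both forks with a collar outside each, and the button is up at crop (320,268). Next I press the button.

Emit:
step_arm:
  motion:
    - [-0.0125,0,0.01,0,0,0]
    - [-0.012,0,0.015,0,0,0]
    - [0,0,0.01,0,0,0]
    - [0,0,0.007,0,0,0]
    - [0,0,0,0,0,0]
    - [0,0,0,0,0,0]
    - [0,0,0,0,0,0]

```text
t: 11.88
tcp_pos: [0.589, 0.009, 0.1078]
orientation: [0.802, 0.597, 0.0, 0.0]
ft_force: [0.4, -0.7, -0.1]
grip_width: 0.0002
grasp_force: 0.0
```

Emit:
step_arm:
  motion:
    - [0,0,0.002,0,0,0]
    - [0,0,0.002,0,0,0]
    - [0,0,0.001,0,0,0]
    - [0,0,0,0,0,0]
    - [0,0,0,0,0,0]

```text
t: 12.3
tcp_pos: [0.5888, 0.0085, 0.1026]
orientation: [0.802, 0.597, 0.0, 0.0]
ft_force: [0.1, 1.3, 1.1]
grip_width: 0.0006
grasp_force: 0.7
```

Emit:
step_arm:
  motion:
    - [0,0,0.0015,0,0,0]
    - [0,0,0.0015,0,0,0]
    - [0,0,0,0,0,0]
    - [0,0,0,0,0,0]

```text
t: 12.63
tcp_pos: [0.5887, 0.0085, 0.0994]
orientation: [0.802, 0.597, 0.0, 0.0]
ft_force: [0.9, 1.5, 2.4]
grip_width: -0.0002
grasp_force: 1.1
```

Emit:
step_arm:
  motion:
    - [0,0,0.0015,0,0,0]
    - [0,0,0.001,0,0,0]
    - [0,0,0,0,0,0]
    - [0,0,0,0,0,0]

```text
t: 12.97
tcp_pos: [0.5887, 0.0084, 0.097]
orientation: [0.802, 0.597, 0.0, 0.0]
ft_force: [-0.4, 1.3, 4.5]
grip_width: 0.0007
grasp_force: 2.3
```

Emit:
step_arm:
  motion:
    - [0,0,0.001,0,0,0]
    - [0,0,0.0005,0,0,0]
    - [0,0,0,0,0,0]
    - [0,0,0,0,0,0]

```text
t: 13.3
tcp_pos: [0.5889, 0.0082, 0.0967]
orientation: [0.803, 0.597, 0.001, -0.0]
ft_force: [-3.0, 2.8, 16.1]
grip_width: 0.0002
grasp_force: 7.9
```

Emit:
step_arm:
  motion:
    - [0,0,-0.01,0,0,0]
    - [0,0,-0.025,0,0,0]
    - [-0.015,0,-0.01,0,0,0]
    - [-0.025,0,0,0,0,0]
    - [-0.019,0,0,0,0,0]
    - [0,0,0,0,0,0]
    - [0,0,0,0,0,0]
    - [0,0,0,0,0,0]
  gripper: 0.5

```text
t: 13.97
tcp_pos: [0.5711, -0.0483, 0.1401]
orientation: [0.803, 0.597, -0.0, -0.0]
ft_force: [-1.3, 0.9, 0.7]
grip_width: 0.0435
grasp_force: 0.0
```

```bash
python3 - <<'E'
from meas import *
s=st();t=np.array(s["tcp_pos"]);M=R.from_quat(s["orientation"])
F={n:grab_frame(n) for n in("scene","top")}
for n,f in F.items():
  for nm,z in[("handle_mid",.062),("button_top",.078),("tip_grip",.062)]:
    for x in nets.spot_point(nm,f)[:1]:
        w=px2w(f,x["xy"],z);print(n,nm,np.round(x["xy"],1),round(x["confidence"],2),np.round(w,4),"in tool",np.round(M.inv().apply(w-t),4))
a=F["scene"]["img"][150:250,220:340,::-1];cv2.imwrite("pics/g.png",cv2.resize(a,(720,600),interpolation=cv2.INTER_CUBIC))
E
```

```text
13.9667 [ 0.5711 -0.0483  0.1401] rotvec mat [[0.288, 0.958, -0.001], [0.958, -0.288, 0.0], [0.0, -0.001, -1.0]] F [-1.3  0.9  0.7] w 0.043479362617886604 g 0.0 q [-0.437  0.475  0.539  1.923 -0.324  0.83  -0.017]
scene handle_mid [261.  198.8] 0.8 [0.5794 0.0359 0.062 ] in tool [ 0.0831 -0.0163  0.0781]
scene button_top [276.4 194.8] 0.59 [0.5918 0.0008 0.078 ] in tool [0.053  0.0057 0.0621]
scene tip_grip [290.8 210.9] 0.71 [ 0.5714 -0.0538  0.062 ] in tool [-0.0051  0.0019  0.0781]
top handle_mid [269.3 195.7] 0.75 [0.592  0.0199 0.062 ] in tool [0.0714 0.0004 0.0781]
top button_top [268.3 197.8] 0.32 [0.5831 0.0218 0.078 ] in tool [ 0.0706 -0.0087  0.0621]
```

View pics/g.png

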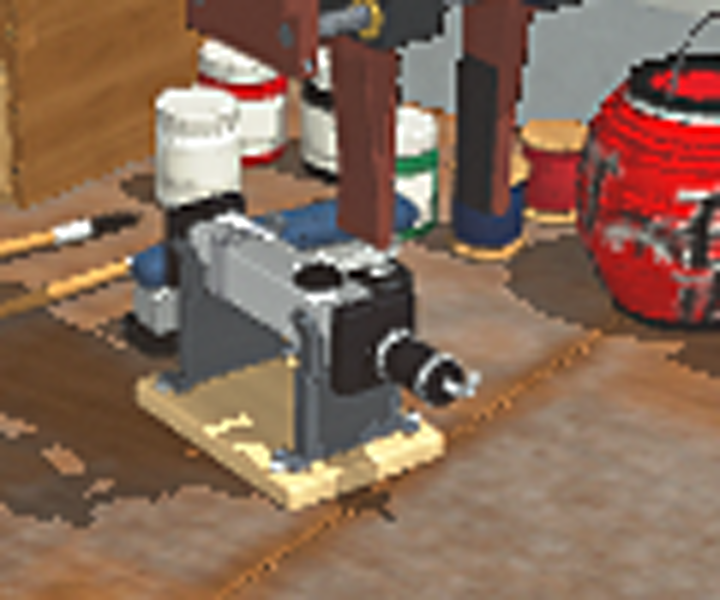

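The button is in: only a low rim shows at crop (320,275). The pole is unmoved. Descending onto the tip grip.

Emit:
step_arm:
  motion:
    - [-0.002,0.0005,0.02,0,0,0]
    - [0,0,0.02,0,0,0]
    - [0,0,0.015,0,0,0]
    - [0,0,0.013,0,0,0]
    - [0,0,0.01,0,0,0]
    - [0,0,0,0,0,0]
    - [0,0,0,0,0,0]

```text
t: 14.95
tcp_pos: [0.5713, -0.0504, 0.0622]
orientation: [0.802, 0.597, -0.0, -0.0]
ft_force: [0.0, 0.0, 0.5]
grip_width: 0.0438
grasp_force: 0.0
```

Emit:
step_arm:
  motion:
    - [0,0,0,0,0,0]
    - [0,0,0,0,0,0]
    - [0,0,0,0,0,0]
    - [0,0,0,0,0,0]
    - [0,0,0,0,0,0]
    - [0,0,0,0,0,0]
    - [0,0,0,0,0,0]
    - [0,0,0,0,0,0]
  gripper: 0
  squeeze: 40

```text
t: 15.62
tcp_pos: [0.5713, -0.0503, 0.0625]
orientation: [0.802, 0.597, 0.0, -0.0]
ft_force: [-0.7, 0.0, 1.4]
grip_width: 0.0169
grasp_force: 40.0
```

Emit:
step_arm:
  motion:
    - [-0.005,0,0,0,0,0]
    - [-0.005,0,0,0,0,0]
    - [-0.005,0,0,0,0,0]
    - [-0.005,0,0,0,0,0]
    - [0,0,0,0,0,0]
    - [0,0,0,0,0,0]

```text
t: 16.12
tcp_pos: [0.5654, -0.0701, 0.0624]
orientation: [0.803, 0.596, -0.0, 0.0]
ft_force: [-1.5, 2.4, 3.0]
grip_width: 0.0168
grasp_force: 40.0
```

Emit:
step_arm:
  motion:
    - [-0.006,0,0,0,0,0]
    - [-0.006,0,0,0,0,0]
    - [-0.006,0,0,0,0,0]
    - [-0.006,0,0,0,0,0]
    - [-0.006,0,0,0,0,0]
    - [0,0,0,0,0,0]
    - [0,0,0,0,0,0]

```text
t: 16.7
tcp_pos: [0.557, -0.0984, 0.0624]
orientation: [0.803, 0.596, 0.0, -0.0]
ft_force: [1.4, 4.1, 1.4]
grip_width: 0.0171
grasp_force: 40.0
```

Emit:
step_arm:
  motion:
    - [-0.006,0,0,0,0,0]
    - [-0.006,0,0,0,0,0]
    - [-0.006,0,0,0,0,0]
    - [-0.006,0,0,0,0,0]
    - [-0.004,0,0,0,0,0]
    - [0,0,0,0,0,0]
    - [0,0,0,0,0,0]

```text
t: 17.28
tcp_pos: [0.5492, -0.1243, 0.0623]
orientation: [0.802, 0.597, 0.0, -0.0]
ft_force: [1.4, 3.9, 0.6]
grip_width: 0.017
grasp_force: 40.0
```

Emit:
step_arm:
  motion:
    - [-0.002,0,0,0,0,0]
    - [-0.001,0,0,0,0,0]
    - [-0.001,0,0,0,0,0]
    - [0,0,0,0,0,0]
    - [0,0,0,0,0,0]

```text
t: 17.7
tcp_pos: [0.5482, -0.1277, 0.0623]
orientation: [0.802, 0.597, 0.0, -0.0]
ft_force: [2.3, 5.4, 1.0]
grip_width: 0.017
grasp_force: 40.0
```

Emit:
step_arm:
  motion:
    - [-0.002,0,0,0,0,0]
    - [-0.001,0,0,0,0,0]
    - [-0.001,0,0,0,0,0]
    - [0,0,0,0,0,0]
    - [0,0,0,0,0,0]

```text
t: 18.12
tcp_pos: [0.5471, -0.1314, 0.0623]
orientation: [0.802, 0.597, 0.0, -0.0]
ft_force: [1.4, 5.3, 0.1]
grip_width: 0.0172
grasp_force: 40.0
```

Emit:
step_arm:
  motion:
    - [-0.001,0,0,0,0,0]
    - [-0.001,0,0,0,0,0]
    - [-0.001,0,0,0,0,0]
    - [0,0,0,0,0,0]
    - [0,0,0,0,0,0]

```text
t: 18.53
tcp_pos: [0.5463, -0.1343, 0.0623]
orientation: [0.802, 0.597, 0.0, -0.0]
ft_force: [1.1, 6.5, 0.1]
grip_width: 0.017
grasp_force: 40.0
```

Emit:
step_arm:
  motion:
    - [-0.001,0,0,0,0,0]
    - [-0.001,0,0,0,0,0]
    - [0,0,0,0,0,0]
    - [0,0,0,0,0,0]

```text
t: 18.87
tcp_pos: [0.5458, -0.136, 0.0623]
orientation: [0.802, 0.597, 0.001, -0.0]
ft_force: [1.8, 5.3, 0.1]
grip_width: 0.0173
grasp_force: 40.0
```

Emit:
step_arm:
  motion:
    - [-0.001,0,0,0,0,0]
    - [-0.001,0,0,0,0,0]
    - [0,0,0,0,0,0]
    - [0,0,0,0,0,0]

```text
t: 19.2
tcp_pos: [0.5456, -0.1362, 0.0622]
orientation: [0.802, 0.598, 0.001, -0.001]
ft_force: [2.2, 9.7, 0.7]
grip_width: 0.0173
grasp_force: 40.0
```

Emit:
step_arm:
  motion:
    - [-0.001,0,0,0,0,0]
    - [0,0,0,0,0,0]
    - [0,0,0,0,0,0]
    - [0,0,0,0,0,0]

```text
t: 19.53
tcp_pos: [0.5456, -0.1362, 0.0621]
orientation: [0.801, 0.598, 0.001, -0.001]
ft_force: [2.6, 12.1, 0.1]
grip_width: 0.017
grasp_force: 40.0
```

```bash
python3 - <<'E'
from meas import *
s=st()
f=grab_frame("scene")
a=f["img"][140:290,220:400,::-1];cv2.imwrite("pics/i.png",cv2.resize(a,(720,600),interpolation=cv2.INTER_CUBIC))
g=grab_frame("top")
for n,q in(("s",f),("t",g)):
  for nm,z in(("tip_grip",.062),("button_top",.078),("handle_mid",.062)):
    for x in nets.spot_point(nm,q)[:1]:print(n,nm,x,px2w(q,x["xy"],z))
E
```

```text
19.5333 [ 0.5456 -0.1362  0.0621] rotvec mat [[0.285, 0.959, 0.001], [0.959, -0.285, 0.004], [0.004, -0.001, -1.0]] F [ 2.6 12.1  0.1] w 0.0169679960035016 g 39.997631907463074 q [-0.214  0.573  0.458  1.987 -0.403  0.67   0.213]
s tip_grip {'xy': [317.6, 224.7], 'confidence': 0.66} [ 0.5541305  -0.13293523  0.062     ]
s button_top {'xy': [265.0, 197.7], 'confidence': 0.58} [0.5632966  0.01200707 0.078     ]
s handle_mid {'xy': [265.3, 198.0], 'confidence': 0.66} [0.58907794 0.03062529 0.062     ]
t button_top {'xy': [274.2, 198.6], 'confidence': 0.41} [0.58112496 0.00579321 0.078     ]
t handle_mid {'xy': [268.0, 194.3], 'confidence': 0.59} [0.59584222 0.02354053 0.062     ]
```

View pics/i.png

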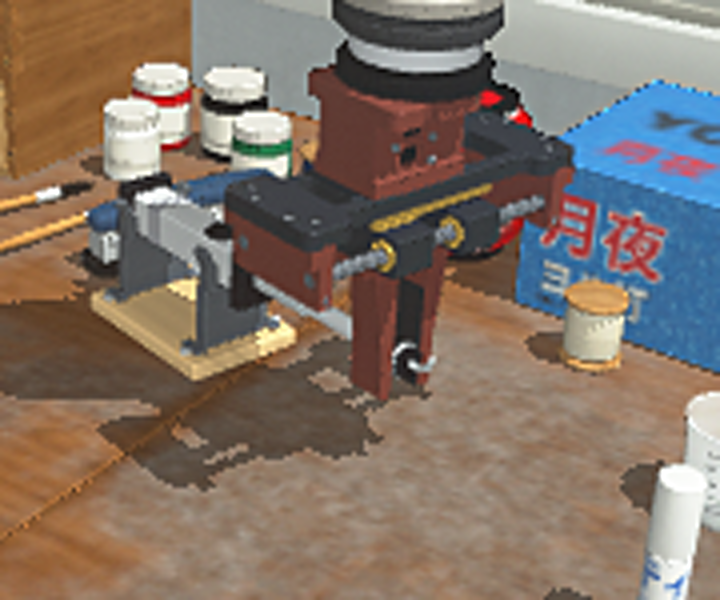

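```bash
python3 -c "
from bench import bot
print(bot.sign_off())"
```

```text
the job is handed in; nothing more can be done
None
```

I handed the job in at about 19.5 s. The pole lies in both forks of the cradle with its button pressed in. The tip is still gripped and held out against what I take to be the second stop: it stopped moving and the pull rose to about 12 N, against a 6 N spring.

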